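Latch a flow-cell press and lock its lever with a spring cotter

TASK

Clamp the glass cell in the small aluminium press: swing the wire loop of its draw latch over behind the keeper on the rear block, then press the red-tipped lever fully down so that it draws the rear block up and stays shut. Then lock the lever: draw out the spring cotter that lies half under the white riser and push its straight leg through the stud's cross hole, above the lever, until its bow snaps over the stud. Let go of everything at the end, and leave the other things on the bench where they stand.

Things in the scene. Friction and masses are not known exactly. Their poses are not given: they have to be found in the camera images.
- press: fixed flow-cell press, steel base 168 x 86 mm; aluminium front block and sliding rear block, 80 mm wide, tops 42 mm above the bench. Origin: on the bench under its centre; x from the stud and lever end (front) to the rear block, y across, z up. In this frame (mm): stud axis upright at x -42, y 0; lever pivot axis along y at x -4, 53 high; front block x -76 to 4, rear block x 24 to 74
- stud_hole (a point): centre of the stud's cross hole, 64 mm above the bench. The stud: upright steel pin 18 mm thick on the front block, top 73 mm above the bench. The hole runs along the press's y, open at both sides, 9 mm wide, countersunk; the cotter's 6 mm leg enters from either side with its bow on either side of the stud. The shut lever lies below it (top 57 mm above the bench), the stud in its slot
- lever_pivot (a point): middle of the lever's pivot axis (along the press's y), 53 mm above the bench
- lever (a joint): latch lever, rad: 0 = shut, flat to the front (press -x) round the stud; grows as it swings up (1.57) and over to the rear, where it starts. Stiff pivot: it stays where left. Steel fork 31 mm wide, 7 mm thick, slot 22 mm wide, 66 mm long from the pivot with a red tab at the end. With the loop hooked, shutting takes 4 to 6 N at the tab; over centre from about 0.3 down, it then stays shut
- lever_tab (a point): middle of the top face of the red tab at the lever's end, 59 mm from the pivot axis; the face that looks up when the lever is shut
- loop (a joint): wire loop, rad relative to the lever; it points from its pivot to press +x, raised by (loop - lever) rad. Its pivot (along y) rides on the lever, 16 mm from the lever's pivot axis: 15.5 mm in front of it and 4 mm below with the lever shut. It swings freely and falls by its weight. It starts thrown back, leaning to the front against its stop (4.6), bar in the air, and must be swung over to the rear
- loop_bar (a point): middle of the cross bar at the loop's free end, 60.5 mm from the loop's pivot. Loop of 5 mm steel wire, 42 mm wide outside, 32 inside, so it passes round lever and stud. Pushed past upright it falls on to the rear block by its weight; its bar lands behind the keeper only while the lever leans to the rear (past 1.8 rad), as it does at the start
- keeper (a point): rear face of the keeper, a steel hook 20 mm wide on the rear block, this point 48 mm above the bench; its top, 54 mm above the bench, overhangs the face by 2.5 mm to the rear. The bar belongs behind this face (press +x), lying on the rear block; shutting the lever then draws it up against the face
- jaw (a joint): travel of the sliding rear block towards the front, m: 0 = sprung open, about 0.0036 when the latch is hooked and shut; it cannot be drawn by shutting the lever without the loop
- clip: spring cotter (R-clip) of 6 mm steel wire, lying flat, its eye end under the riser, leg tip and bow end in front. Origin: on the straight leg's axis, where the stud's axis is when home; x along the leg to its tip (52 mm), y to the bow side. The bow arches over the stud's place at y 13 and flares to its end at x 30, y 11. A push of 15 N takes it over the stud; it then pulls itself home
- clip_grip (a point): middle of the cotter's red dipped eye end, which spans x -70 to -32 mm of the clip: two parallel wires, the leg (y 0) and the bow's root (y 25), 31 mm wide outside, rigid. This point is at x -43, y 12.5 mm of the clip. To be taken once the cotter has been drawn out (by its tip and bow end, 17 mm wide at x 30) and laid on free bench
- bow (a joint): spring of the cotter's bow, rad: about 0 home on the stud, -0.04 when free, up to 0.15 while it rides over the stud; may be squeezed to -0.1
- riser: low white plastic riser, 110 x 150 mm, 44 mm high with 38 mm of room beneath, fixed; origin on the bench under its centre, y along its open tunnel, walls 6 mm thick at its x ends. The cotter sticks out of its -y end. A slide box and an oil bottle stand on it
- slide_box: blue slide box, 56 x 83 x 36 mm, on the riser; origin at the middle of its underside
- oil: small white bottle with a red cap, 29 mm thick, 56 mm high, on the riser; origin at the middle of its underside
- vial: white vial with a red cap, 25 mm thick, 55 mm high, beside the riser; origin at the middle of its underside
- flask: conical flask with pink contents, 64 mm wide, 105 mm high; origin at the middle of its underside
- dropper: amber dropper bottle with a black cap, 34 mm thick, 63 mm high, beside the press; origin at the middle of its underside
- timer: white timer, 62 x 62 x 22 mm; origin at the middle of its underside
- tape: roll of tape, 96 mm across, 25 mm high, lying; origin at the middle of its underside
- marker: red and white marker pen, 147 x 17 x 19 mm, lying along its x; origin at the middle of its underside
- vial_white: white vial with a white cap, 23 mm thick, 51 mm high, in the middle towards the back; origin at the middle of its underside

How it is judged:
On the way, in this order (a step that is already met when the one before it is completed fails the run):
1. the loop is hooked and the lever pressed fully down, so that it holds the rear block drawn up (value of joint lever below 0.08 rad and value of joint jaw above 0.0025 m), for 0.2 s.
2. the cotter's leg is through the stud's cross hole and its bow has snapped over the stud (all of step 1 and distance between clip and stud_hole below 0.005 m and angle between the x axis of clip and the y axis of press, either way round below 0.35 rad and value of joint bow below 0.05 rad), for 0.2 s.
At the end, for the whole second after the job is handed in: the lever is shut (under 0.08 rad) with the rear block drawn up (over 2.5 mm), and the cotter is home, at rest: its origin within 5 mm of the middle of the stud's cross hole, its leg along the hole within 0.35 rad, its bow relaxed (under 0.05 rad) (all of step 2 and linear speed of clip below 0.03 m/s); the robot touches nothing.
It fails at once if another thing on the bench is shifted by over 30 mm or tipped (distance of any of slide_box, oil, vial, vial_white, flask, dropper, timer, tape, marker from where it was at the start of the episode above 0.03 m or angle between any of slide_box, oil, vial, vial_white, flask, dropper, timer, tape, marker's own z axis and vertical above 0.5 rad).
It also fails if it takes over 72 s, if anything falls off the work surface, if the arm or the gripper's body presses on something with over 40 N, if the wrist force passes 120 N, or if a joint passes its speed limit or range.

ROBOT

A 6-joint arm with a two-finger parallel gripper is mounted at the origin on a cart in front of the work surface, level with it; the furniture and walls round the work are solid. World frame = base frame: x ahead of the robot, y to its left, z up, the work surface at z = 0. Lengths are in m, angles in rad, forces in N, time in s.
With the tool pointing down it reaches from about 0.275 to 0.825 m from the base axis. Payload 4.9 kg.
Tool frame: the origin (TCP) lies midway between the tips of the shut fingers; the grasp point (between the pads) lies 19 mm behind it (bot.grip_depth is the distance from the TCP to the grasp point, in m); z points along the fingers, y is the line along which they close (so a half turn about z gives the same grasp; the last joint's range is limited). The gripper opens to 85 mm and grips with 20 to 120 N. Pads are 22 mm wide; open, the fingers measure 114 mm over their backs; the gripper's body (76 mm by 85 mm) begins 54 mm behind the grasp point. The pads swing forward as they close: fully open they stand 13 mm farther back than shut.
Start: joints at [1.088, 0.326, -0.193, 1.052, 0, 1.437], TCP at [0.188, 0.517, 0.231] pointing down, gripper open.
Joint ranges: [-2.65, 2.65], [-0.97, 1.79], [-1.3, 1.35], [-1.93, 2.1], [-1.47, 1.37], [-3.14, 3.14]. Speed limits (rad/s): [2.57, 2.57, 3.14, 3.14, 3.14, 3.14].

INTERFACE

Orientations are given as a unit quaternion [w, x, y, z].
In Python, from cell import bot gives the robot as it stands. Calls block until the motion is done:
- bot.move_pose(position, orientation): joint-space move of the TCP to a pose.
- bot.move_linear(position, speed=0.15, rotation=None, until_force=None): straight line of the TCP; rotation=None keeps the orientation; speed is the mean speed in m/s. With until_force (N) it stops when the force on the tool has changed by that much, and returns True; else False.
- bot.goto_joints(angles): joint-space move.
- bot.set_gripper(opening, grasp_force=None): opening from 0.0 (shut) to 1.0 (fully open); grasp_force is the grip in N (None keeps the last); returns when the fingers have stopped.
- bot.wait(seconds).
- bot.solve_ik(position, orientation): joint angles nearest the present ones, or None.
- bot.camera(name): name is "side" or "top"; returns the picture (480x640x3 uint8, red, green, blue); there is no depth.
- bot.calibration(name): a dict with "mtx" (3x3 intrinsics, pixels), "extrinsics" (4x4, takes a point from world to camera coordinates). Camera axes: x right, y down, z forward; pixel columns grow to the right and rows downward; lengths in m; the calibration is good to about 2 mm. A picture is of the moment at which its call begins. calibration takes no time and is no camera call.
A pose or a line that the arm cannot do raises bot.PlanningError and nothing moves.
- bot.close_job(): hands the job in; it is judged then, once.
Trained networks look in the newest picture that a camera, given by its name, has taken for a name from the list of things; names that differ only in an ending like _2 or _b are one class to them, and where a whole thing is asked for, a point or a joint stands for the part that bears it (a point fixed in the world has none). Each returns a list of dicts, best first, with "confidence" (0 to 1); they miss things now and then, are a little off and sometimes report something else, mostly with a low value. They report only what shows in the picture. A call takes as long as a camera call.
- bot.search_frame(camera, thing): "bbox" ([left, top, width, height] in pixels, round what is visible of it).
Readings, each from a call of its own:
- bot.read_clock(): time.
- bot.read_joint_positions(): joint angles.
- bot.read_joint_vel(): joint speeds.
- bot.read_joint_efforts(): joint torques, N m.
- bot.read_position(): TCP position.
- bot.read_tool_rot(): TCP orientation.
- bot.read_ft_force(): force on the tool from outside, world axes, zero at the start.
- bot.read_moment(): the same for the moment, N m.
- bot.read_gripper_width(): opening from 0.0 (shut) to 1.0 (fully open).
- bot.read_finger_force(): force on a finger pad.
Only numpy, scipy, OpenCV 4.12 (cv2) and the standard library are available. Lean on these libraries where they do the work, as an engineer would, in place of code of your own. Each camera call takes 0.05 s, during which the arm holds its last target. There are 200 camera calls.

## Working session

There is one attempt and no reset: what is moved stays moved. The work goes in short steps, each a Python script; the robot and the scene stay as the last script left them, time stands still between calls to the robot, and variables do not carry over. Pictures are saved under pics/ and viewed, at most 10 in all, crops included, and the job is handed in when it is done.

```bash
mkdir -p pics; ls
python3 - <<'E'
from cell import bot
import cv2,numpy as np
np.set_printoptions(precision=4,suppress=True)
for n in("side","top"):
    im=bot.camera(n); cv2.imwrite(f"pics/{n}0.png",im[:,:,::-1])
    c=bot.calibration(n); print(n,np.array(c["mtx"]),np.array(c["extrinsics"]))
    for t in("press","lever_tab","loop_bar","keeper","clip","riser","clip_grip"):
        print(t,[(np.round(d["bbox"]),round(d["confidence"],2)) for d in bot.search_frame(n,t)[:2]])
print(bot.read_tool_rot(),bot.read_clock())
E
```

```text
pics
side [[453.8911   0.     319.1517]
 [  0.     453.8911 241.5913]
 [  0.       0.       1.    ]] [[ 0.9995  0.0308  0.0065 -0.528 ]
 [ 0.0192 -0.4327 -0.9013  0.0612]
 [-0.0249  0.901  -0.4331  1.0165]
 [ 0.      0.      0.      1.    ]]
press [(array([275., 196.,  70.,  50.]), 0.88)]
lever_tab [(array([293., 200.,  30.,  23.]), 0.58), (array([347., 300.,  53.,  40.]), 0.37)]
loop_bar [(array([289., 195.,  20.,  25.]), 0.6)]
keeper [(array([316., 218.,  28.,  24.]), 0.94)]
clip [(array([244., 358.,  49.,  44.]), 0.65), (array([316., 222.,  24.,  23.]), 0.58)]
riser [(array([236., 304.,  90.,  74.]), 0.78)]
clip_grip [(array([243., 354.,  46.,  49.]), 0.87)]
top [[544.2104   0.     319.3174]
 [  0.     544.2104 248.1148]
 [  0.       0.       1.    ]] [[ 0.0119 -0.9999  0.008   0.022 ]
 [-0.9863 -0.0131 -0.1645  0.5475]
 [ 0.1646 -0.006  -0.9863  1.5559]
 [ 0.      0.      0.      1.    ]]
press [(array([253., 235.,  35.,  60.]), 0.79), (array([401., 253.,  13.,  14.]), 0.16)]
lever_tab [(array([264., 247.,  14.,  30.]), 0.67), (array([256., 234.,  30.,  63.]), 0.37)]
loop_bar []
keeper [(array([258., 237.,  28.,  21.]), 0.84)]
clip []
riser [(array([386., 250.,  57.,  51.]), 0.72)]
clip_grip [(array([436., 281.,  22.,   8.]), 0.56)]
[-0.      0.1735  0.9848  0.    ] 0.8
```

Run:
```python
import cv2,numpy as np
s=cv2.imread("pics/side0.png");t=cv2.imread("pics/top0.png")
cv2.imwrite("pics/a.png",cv2.resize(s[170:420,180:420],None,fx=2.4,fy=2.4,interpolation=cv2.INTER_CUBIC))
cv2.imwrite("pics/b.png",cv2.resize(t[210:330,240:480],None,fx=3.33,fy=3.33,interpolation=cv2.INTER_CUBIC))
```

```text
(no output)
```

View pics/side0.png

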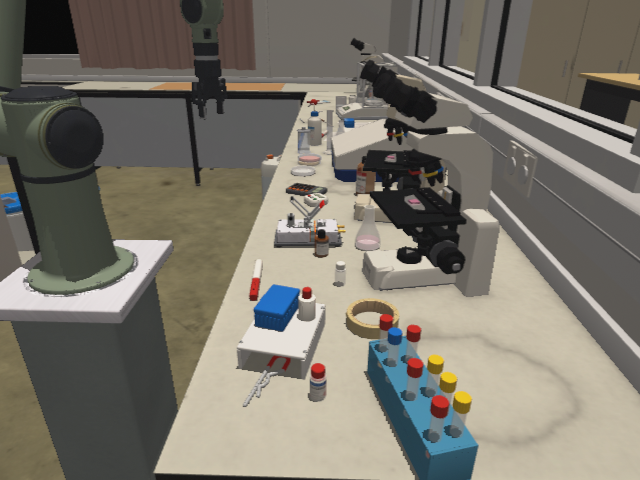

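View pics/a.png

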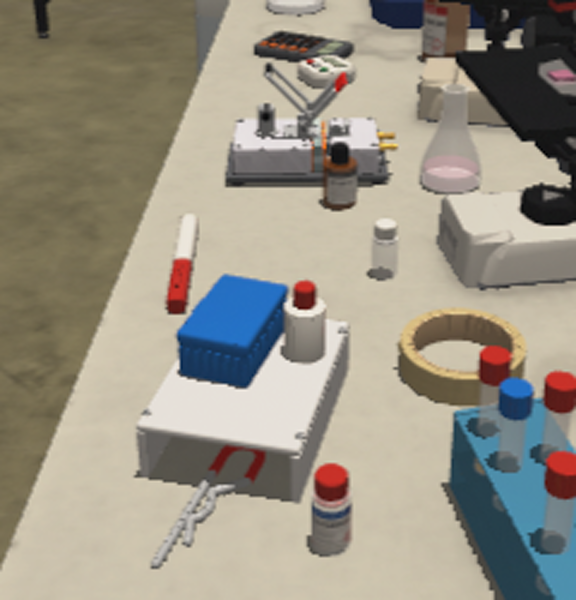

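View pics/b.png

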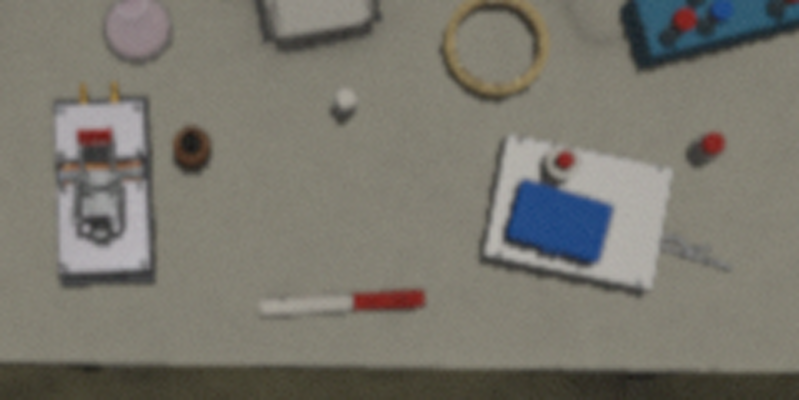

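The overview shows the press with loop bar at about (292,199) and red tab at (322,204) in the side view. The cotter leg runs from its tip (245,404) to (265,372) at the riser. The block tops appear as a white rectangle at about (257–284, 240–292) in the top view.

```bash
cat > h.py <<'E'
from cell import bot
import cv2,numpy as np
from scipy.spatial.transform import Rotation as Rn
np.set_printoptions(precision=4,suppress=True)
C={n:(np.array(bot.calibration(n)["mtx"]),np.array(bot.calibration(n)["extrinsics"])) for n in("side","top")}
def proj(n,p):
    K,E=C[n]; q=(E[:3,:3]@np.atleast_2d(p).T).T+E[:3,3]; q=q@K.T; return q[:,:2]/q[:,2:]
def plane(n,uv,z):
    K,E=C[n]; o=-E[:3,:3].T@E[:3,3]; d=E[:3,:3].T@np.linalg.inv(K)@np.array([*uv,1.]); return o+d*(z-o[2])/d[2]
def tri(us,ut):
    return cv2.triangulatePoints(C["side"][0]@C["side"][1][:3],C["top"][0]@C["top"][1][:3],np.float64(us),np.float64(ut)).ravel()
def avg(n,k=4): return np.mean([bot.camera(n) for _ in range(k)],0)
def down(a):
    "tool down, closing axis (tool y) at world angle a; quaternion wxyz"
    y=np.array([np.cos(a),np.sin(a),0]); z=np.array([0,0,-1.]); R=np.c_[np.cross(y,z),y,z]
    q=Rn.from_matrix(R).as_quat(); return [q[3],*q[:3]]
E
python3 - <<'E'
from h import *
t=avg("top"); np.save("t.npy",t); s=avg("side"); np.save("s.npy",s)
print("clip side",plane("side",(244.6,404),.003),plane("side",(265.4,372),.003))
print("clip top",plane("top",(459,290.5),.003),plane("top",(439.6,283),.003))
for a in((57,102),(147,99),(60,275),(152,270)): print(plane("top",np.array(a)/3.33+(240,210)-.35,.042))
def T(a,b): 
    X=tri(a,b); return X[:3]/X[3]
print("tab",T((180+342/2.4,170+82/2.4),(240+95/3.33,210+137/3.33)))
print("bar",T((180+270/2.4,170+70/2.4),(240+98/3.33,210+235/3.33)))
print("studtop",plane("side",(180+266/2.4,170+105/2.4),.073))
def big(a,x0,y0,w,h,f,n): cv2.imwrite(n,cv2.resize(a[y0:y0+h,x0:x0+w,::-1].clip(0,255).astype(np.uint8),None,fx=f,fy=f,interpolation=cv2.INTER_NEAREST))
A=t[230:302,248:292]; B=s[190:256,268:348]; D=s[340:412,236:300]; 
pics=[cv2.resize(q[:,:,::-1].astype(np.uint8),None,fx=6,fy=6,interpolation=cv2.INTER_NEAREST) for q in(A,)]
c=np.zeros((600,800,3),np.uint8); 
for q,f,x,y in((A,6,0,0),(B,6,270,0)): 
    u=cv2.resize(q[:,:,::-1].astype(np.uint8),None,fx=f,fy=f,interpolation=cv2.INTER_NEAREST);c[y:y+u.shape[0],x:x+u.shape[1]]=u[:600-y,:800-x]
cv2.imwrite("pics/c.png",c)
c=np.zeros((432,800,3),np.uint8); F=t[270:306,425:475]
for q,f,x,y in((D,6,0,0),(F,8,390,0)): 
    u=cv2.resize(q[:,:,::-1].astype(np.uint8),None,fx=f,fy=f,interpolation=cv2.INTER_NEAREST);c[y:y+u.shape[0],x:x+u.shape[1]]=u[:432-y,:800-x]
cv2.imwrite("pics/d.png",c)
E
```

```text
clip side [ 0.4324 -0.3875  0.003 ] [ 0.4533 -0.32    0.003 ]
clip top [ 0.4314 -0.3902  0.003 ] [ 0.4532 -0.3327  0.003 ]
[0.5688 0.2139 0.042 ]
[0.5725 0.1342 0.042 ]
[0.4154 0.2065 0.042 ]
[0.4208 0.1264 0.042 ]
tab [0.5289 0.1735 0.0978]
bar [0.4487 0.1683 0.1103]
studtop [0.4523 0.169  0.073 ]
```

View pics/c.png

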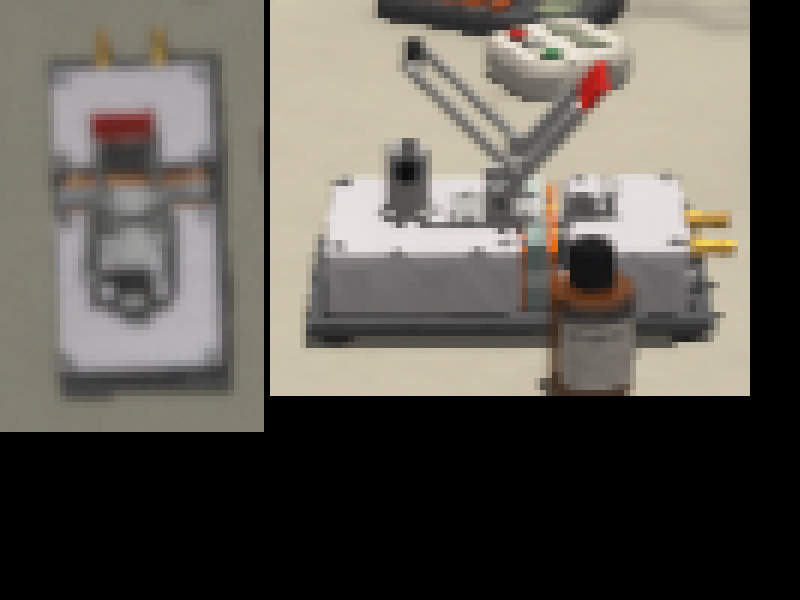

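View pics/d.png

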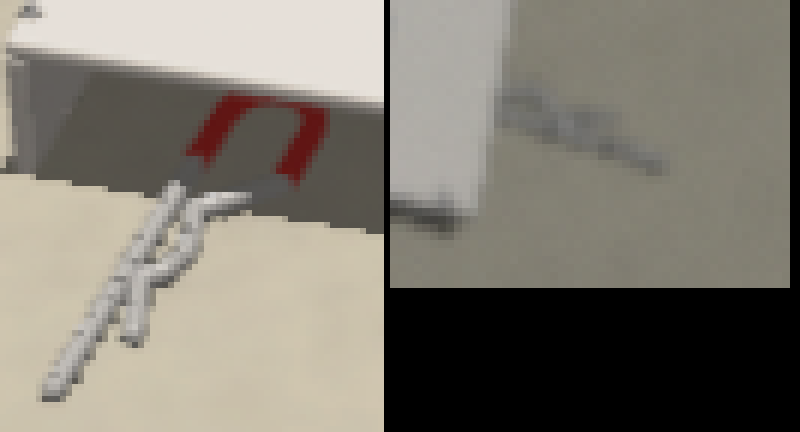

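```bash
cat >> h.py <<'E'
PO=np.array([0.4954,0.1703]); PY=0.053
def P(x,y,z): 
    c,s=np.cos(PY),np.sin(PY); return [PO[0]+(c*x-s*y)/1e3,PO[1]+(s*x+c*y)/1e3,z/1e3]
QP=down(PY+np.pi/2)
def crop(n,x0,y0,w,h,f,name):
    a=bot.camera(n); cv2.imwrite(name,cv2.resize(a[y0:y0+h,x0:x0+w,::-1],None,fx=f,fy=f,interpolation=cv2.INTER_CUBIC))
E
python3 - <<'E'
from h import *
for u in((52,392),(178,185),(237,100),(135,338)): print(plane("side",np.array(u)/6+(236-.4,340-.4),.003))
print(plane("top",np.array((664,168))/8+(425-390/8,270)-.4,.003))
bot.set_gripper(0)
bot.move_pose(P(-78,0,200),QP)
bot.move_linear(P(-78,0,103),.2)
print(bot.move_linear(P(2,0,103),.08,until_force=15),bot.read_position(),bot.read_ft_force())
bot.move_linear(P(-5,0,180),.2)
bot.wait(.4); print(bot.read_clock())
crop("side",268,180,80,80,7,"pics/e.png")
E
```

```text
[ 0.4323 -0.3893  0.003 ]
[ 0.4526 -0.3164  0.003 ]
[ 0.4641 -0.282   0.003 ]
[ 0.4495 -0.3711  0.003 ]
[ 0.4311 -0.3898  0.003 ]
False [0.4968 0.1704 0.1029] [0.2849 0.2018 0.0162]
6.2333
```

View pics/e.png

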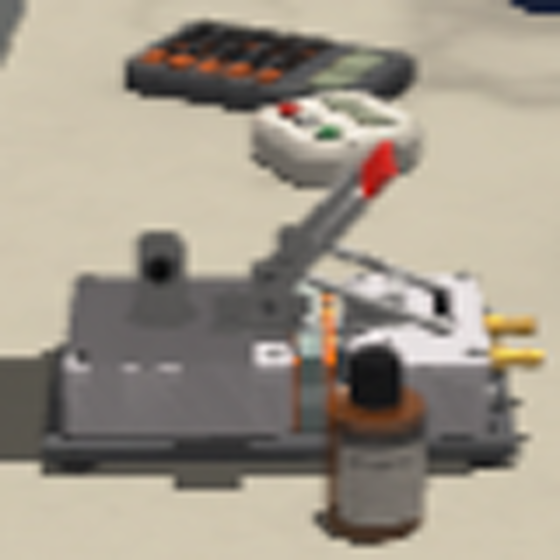

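The loop has fallen to the rear: its bar now lies on the rear block behind the keeper (dark hook at about (440,295) in the crop), and the lever still leans rearward.

Run:
```python
from h import *
bot.move_linear(P(78,0,180),.3)
bot.move_linear(P(78,0,94),.25)
L=bot.move_linear
print(L(P(20,0,94),.12,until_force=35))
for th in (1.57,1.3,1.05,.8,.62):
    d=np.array([-np.cos(th),np.sin(th)]);n=np.array([np.sin(th),np.cos(th)])
    c=np.array([-4,53])+56*d+4*n
    r=L(P(c[0]+11,0,c[1]),.12,until_force=35); print(th,r,bot.read_ft_force())
    if r: raise SystemExit
L(P(-40,0,100),.2); L(P(-60,0,100),.2)
print(L(P(-60,0,77),.06,until_force=35),bot.read_ft_force())
print(L(P(-69,0,76),.08,until_force=35),bot.read_ft_force())
print(L(P(-69,0,54),.05,until_force=25),bot.read_position(),bot.read_ft_force())
bot.wait(.2)
L(P(-72,0,130),.2)
bot.wait(.3); print(bot.read_clock())
crop("side",268,180,80,80,7,"pics/f.png")
```

```text
False
1.57 False [-0.2135  0.0164 -0.4626]
1.3 False [-0.3021 -0.2684 -0.0748]
1.05 False [0.171  0.3888 0.2606]
0.8 False [-0.7469  0.2995 -0.1683]
0.62 False [-0.325   0.2141 -0.0111]
False [ 0.0663 -1.132   0.3114]
False [0.3065 0.3912 0.3486]
True [0.4269 0.1667 0.056 ] [-5.2156 -0.6296 17.2618]
11.9667
```

View pics/f.png

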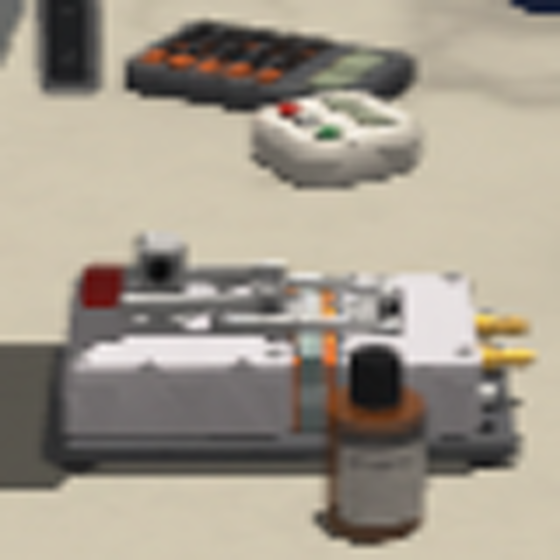

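The lever is flat round the stud, the loop bar sits behind the keeper and the gap is drawn up. Next I touch the stud on both sides for its exact x, then draw out the cotter.

```bash
cat >> h.py <<'E'
L=bot.move_linear
CX=np.array([-.284,-.959]); CY=np.array([.959,-.284]); 
CO=np.array([.4466,-.3396])
def clipP(x,y,z,o=CO): 
    p=o+(x*CX+y*CY)/1e3; return [p[0],p[1],z/1e3]
QC=down(np.arctan2(CY[1],CY[0]))
def topress(p):
    d=np.array(p[:2])-PO; c,s=np.cos(PY),np.sin(PY); return np.array([c*d[0]+s*d[1],-s*d[0]+c*d[1]])*1e3
E
python3 - <<'E'
from h import *
L(P(-75,0,80),.2);L(P(-75,0,66),.15)
a=L(P(-50,0,66),.03,until_force=5); print(a,topress(bot.read_position()))
L(P(-75,0,66),.1);L(P(-75,0,90),.2);L(P(-9,0,90),.2);L(P(-9,0,67),.1)
print(bot.read_ft_force())
a=L(P(-34,0,67),.03,until_force=5); print(a,topress(bot.read_position()))
L(P(-15,0,67),.1);L(P(-15,0,160),.3)
print(bot.read_clock())
bot.move_pose(clipP(36,5.5,130),QC)
bot.set_gripper(.47,25)
L(clipP(36,5.5,25),.2)
print(L(clipP(36,5.5,-15),.04,until_force=5),bot.read_position(),bot.read_ft_force())
z=bot.read_position()[2]*1e3
L(clipP(36,5.5,z+3.5),.05)
bot.set_gripper(0,25)
w=bot.read_gripper_width(); print(w*85,bot.read_position(),bot.read_finger_force(),bot.read_ft_force(),bot.read_clock())
if w*85>10:
    L(clipP(136,5.5,z+4),.12); print(bot.read_gripper_width()*85,bot.read_clock())
crop("side",180,320,160,120,5,"pics/g.png")
E
```

```text
True [-63.0065  -0.0176]
[ 0.6402  0.2244 -0.1359]
True [-24.0068  -0.0393]
15.8833
True [ 0.4415 -0.3755 -0.0015] [-0.6422  1.2423  7.3667]
7.627490976311709 [ 0.4416 -0.3756  0.0019] 24.448842108249664 [0.1234 0.0894 0.2644] 20.3417
```

View pics/g.png

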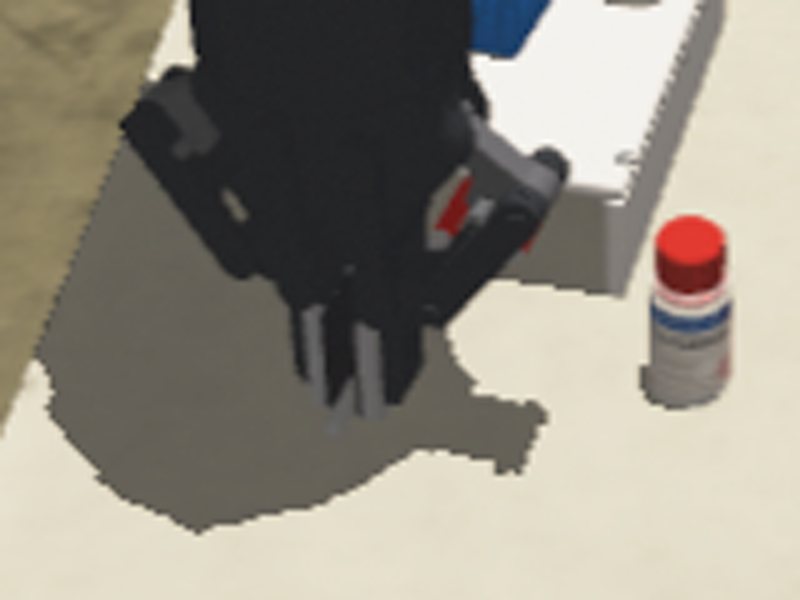

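The gripper holds the leg just inside its tip (tip visible at about (335,425) in the crop), and the eye is still under the riser. The grip is good enough to drag.

```bash
sed -i 's/^PO=.*/PO=np.array([0.4954,0.1703])-.0015*np.array([1,.053]); PY=0.053/' h.py
python3 - <<'E'
from h import *
z=bot.read_position()[2]*1e3
print(L(clipP(138,5.5,z+.5),.1,until_force=30)); w=bot.read_gripper_width();print(w*85,bot.read_finger_force())
bot.set_gripper(.4); L(clipP(136,5.5,90),.25)
L([.45,-.25,.25],.4)
print(bot.read_clock())
crop("side",180,320,160,120,5,"pics/i.png")
a=avg("top",2).astype(np.uint8); cv2.imwrite("pics/j_top.png",a[:,:,::-1])
print(bot.search_frame("side","clip"))
print(bot.search_frame("side","clip_grip"))
E
```

```text
False
8.172731254556629 24.47546035051346
23.2667
[{'bbox': [206.4, 396.1, 58.6, 66.4], 'confidence': 0.57}]
[{'bbox': [208.2, 393.9, 52.6, 68.7], 'confidence': 0.93}]
```

View pics/i.png

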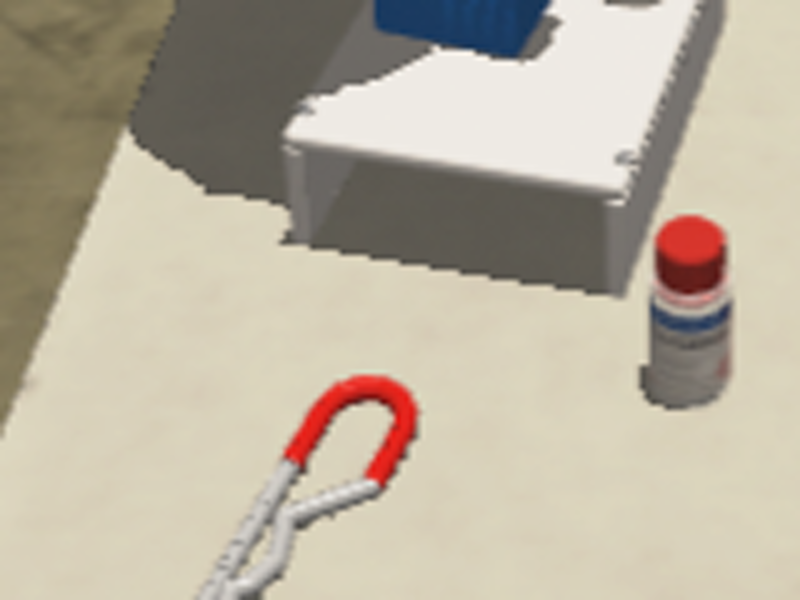

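The cotter lies on free bench: red ends at (292,462) and (378,482) in the crop, eye top at (370,388). Next I fit its pose and take it by the eye.

Run:
```python
from h import *
px=np.array([(292,462),(378,482),(369,388)])/5+(179.6,319.6); px=np.vstack([px,(208.5,460.5)])
W=np.array([plane("side",u,.003)[:2] for u in px]); M=np.array([(-32,0),(-32,25),(-67,12.5),(51,0)])/1e3
def fit(M,W):
    a=M-M.mean(0);b=W-W.mean(0)
    th=np.arctan2((a[:,0]*b[:,1]-a[:,1]*b[:,0]).sum(),(a*b).sum()); R=np.array([[np.cos(th),-np.sin(th)],[np.sin(th),np.cos(th)]])
    return th,R,W.mean(0)-R@M.mean(0)
th,R,o=fit(M,W); print(th,o,(M@R.T+o-W)*1e3)
g=R@[-.043,.0125]+o; print("grip",g)
ut=proj("top",[*g,.003])[0]; print(ut)
np.save("clip.npy",[th,*o])
t=cv2.imread("pics/j_top.png"); x,y=ut.astype(int)
c=cv2.resize(t[y-25:y+35,x-35:x+55],None,fx=8,fy=8,interpolation=cv2.INTER_NEAREST)
for m in M:
    u=(proj("top",[*(R@m+o),.003])[0]-(x-35,y-25)+.5)*8; cv2.circle(c,tuple(int(v) for v in u),4,(0,255,0),1)
cv2.imwrite("pics/k.png",c)
```

```text
-1.8186231514666746 [ 0.417  -0.4342] [[-0.9575 -0.3954]
 [-2.1365 -0.2059]
 [ 2.5584  1.6122]
 [ 0.5356 -1.0109]]
grip [ 0.4397 -0.3956]
[460.6927 287.7694]
```

View pics/k.png

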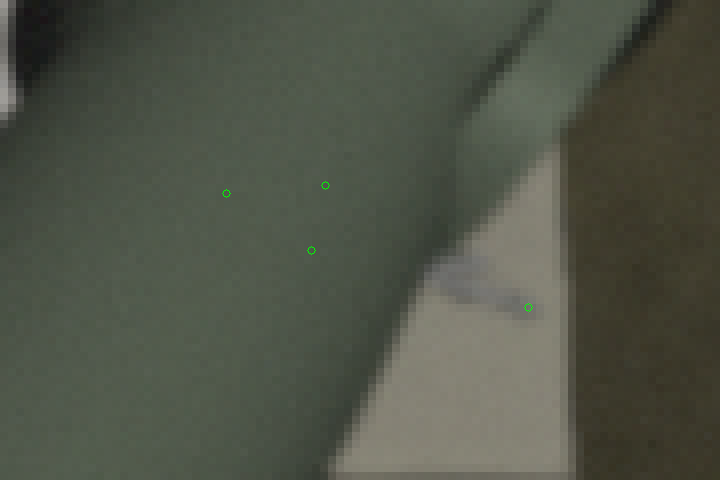

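The reprojected tip agrees with the top view within about a pixel; the arm hides the eye there. Next: grasp the eye, carry it over and pre-insert with a force guard.

Run:
```python
from h import *
import sys
th=-1.85; o=np.array([.417,-.4342]); R=np.array([[np.cos(th),-np.sin(th)],[np.sin(th),np.cos(th)]])
g=R@[-.043,.0125]+o
q=down(th+np.pi/2)
G=lambda z:[g[0],g[1],z/1e3]
bot.move_pose(G(120),q); bot.set_gripper(.56,90)
L(G(25),.25); print(L(G(-18),.04,until_force=5)); z=bot.read_position()[2]*1e3
L(G(z+2.5),.05); bot.set_gripper(0,90)
w=bot.read_gripper_width(); p=bot.read_position(); print("touch",z,"w",w*85,p,bot.read_ft_force(),bot.read_clock())
if w*85<25: sys.exit("miss")
zg=p[2]*1e3; np.save("zg.npy",zg)
L(G(200),.3)
Q=down(PY)
bot.move_pose(P(-29.5,43+80,200),Q)
L(P(-29.5,43+80,61+zg),.25)
print(bot.read_gripper_width()*85,bot.read_clock())
crop("side",268,180,80,80,7,"pics/l.png")
```

```text
True
touch -2.6201569043494515 w 27.00105817938915 [ 0.4413 -0.3966  0.0001] [ 0.993  -0.2109  3.045 ] 26.425
26.829398514279212 30.3917
```

View pics/l.png

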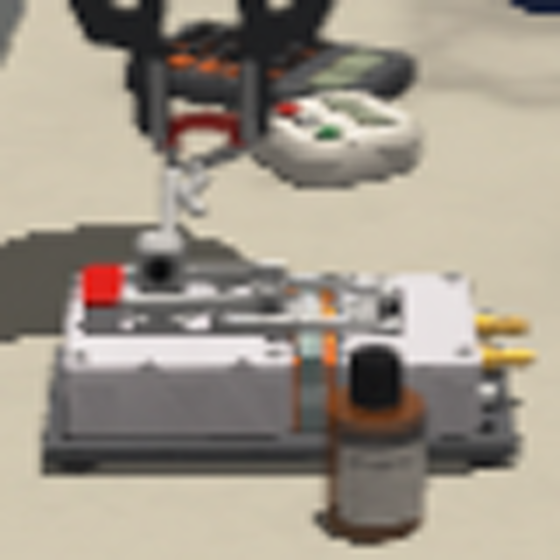

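Run:
```python
from h import *
for n,p in(("tip",(-42,28,64)),("leg-32",(-42,112,64)),("root-32",(-17,112,64)),("eye",(-29.5,147,64)),("studtop",(-42,0,73)),("hole",(-42,-9,64)),("gripc",(-29.5,123,64))): print(n,(proj("side",P(*p))[0]-(267.5,179.5))*7)
zg=np.load("zg.npy"); print(zg, bot.read_position(),topress(bot.read_position()))
s=avg("side",6)[185:218,284:310]
cv2.imwrite("pics/m.png",cv2.resize(s[:,:,::-1].astype(np.uint8),None,fx=18,fy=18,interpolation=cv2.INTER_NEAREST))
for n,p in(("tip",(-42,28,64)),("leg-32",(-42,112,64)),("root-32",(-17,112,64)),("eye",(-29.5,147,64)),("hole",(-42,-9,64))): print(n,(proj("side",P(*p))[0]-(283.5,184.5))*18)
```

```text
tip [165.4    234.6251]
leg-32 [172.6505 152.947 ]
root-32 [237.2793 152.8341]
eye [206.928  121.7596]
studtop [162.2434 240.7844]
hole [161.8956 274.1023]
gripc [205.5978 142.9359]
0.14439185891208794 [0.4594 0.2919 0.0627] [-27.981  123.3085]
tip [137.3143 513.3218]
leg-32 [155.9586 303.2922]
root-32 [322.1467 303.002 ]
eye [244.1007 223.096 ]
hole [128.3031 614.8345]
```

View pics/m.png

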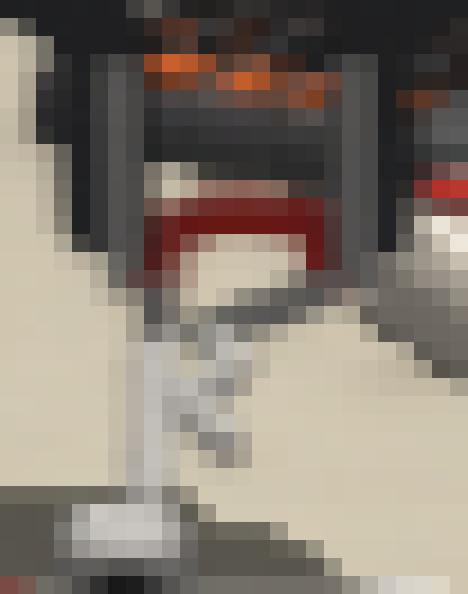

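The leg points along −y at the stud: tip at about (146,490) in the crop, hole at (125,585). It sits about 1 mm to the +x side, which matches the TCP reading, so I correct from the reading and insert.

Run:
```python
from h import *
zg=np.load("zg.npy"); Q=down(PY)
bot.wait(.2); print(topress(bot.read_position()),bot.read_position()[2],bot.read_ft_force(),bot.read_moment(), bot.read_tool_rot(),Q)
T=np.array([-29.5,110,61+zg])
cmd=T.copy()
for _ in range(2):
    L(P(*cmd),.08); bot.wait(.15); p=bot.read_position(); a=np.array([*topress(p),p[2]*1e3]); cmd[[0,2]]+=(T-a)[[0,2]]; print(a,cmd)
np.save("cmd.npy",cmd)
L(P(*cmd),.05)
c=cmd.copy(); c[1]=43+44
r=L(P(*c),.04,until_force=6); p=bot.read_position(); print("ins",r,topress(p),p[2],bot.read_ft_force(),bot.read_clock())
```

```text
[-29.4285 123.0589] 0.061378955063723276 [ 0.0537  0.6249 -1.2788] [ 0.0226 -0.0289 -0.0287] [0.0001 0.6881 0.7256 0.0002] [np.float64(0.0), np.float64(0.6881223762342727), np.float64(0.7255946494604946), np.float64(0.0)]
[-29.4287 109.9401  61.1641] [-29.5713 110.      61.1247]
[-29.5871 110.0814  61.1134] [-29.4842 110.      61.1557]
ins False [-29.3597  86.917 ] 0.06122720529212186 [ 0.4127  0.4723 -1.0745] 32.775
```

Run:
```python
from h import *
c=np.load("cmd.npy")
for s in (36,25,14,6,0,-2):
    c[1]=43+s; r=L(P(*c),.04,until_force=32); p=bot.read_position(); print(s,r,topress(p),p[2]*1e3,bot.read_ft_force(),bot.read_gripper_width()*85)
    if r: break
print(bot.read_clock())
s=avg("side",4)[190:240,275:325]
cv2.imwrite("pics/n.png",cv2.resize(s[:,:,::-1].astype(np.uint8),None,fx=11,fy=11,interpolation=cv2.INTER_NEAREST))
for p in((-42,-52,64),(-42,0,73),(-17,32,64)): print((proj("side",P(*p))[0]-(274.5,189.5))*11)
```

```text
36 False [-29.4368  78.7907] 61.15168833312365 [ 0.6414  0.9307 -0.2431] 26.655503704068487
25 False [-28.7793  67.6498] 61.39186957030839 [ 2.327   0.6441 -0.412 ] 26.895256070386054
14 False [-29.5595  55.8773] 61.03848925485356 [ 2.3633 -1.992  -0.7098] 26.289581949402304
6 False [-30.1727  48.6118] 60.94421937197336 [ 1.9117 -0.977   0.3914] 26.689037554570074
0 False [-29.2835  42.8341] 61.22295463714314 [ 1.3907  0.7658 -0.8499] 26.693326195117795
-2 False [-28.7524  41.6115] 61.44809890885785 [3.4425 3.623  0.0569] 26.965869283198533
34.875
[170.5812 397.6307]
[177.9539 268.3755]
[291.376  251.9556]
```

View pics/n.png

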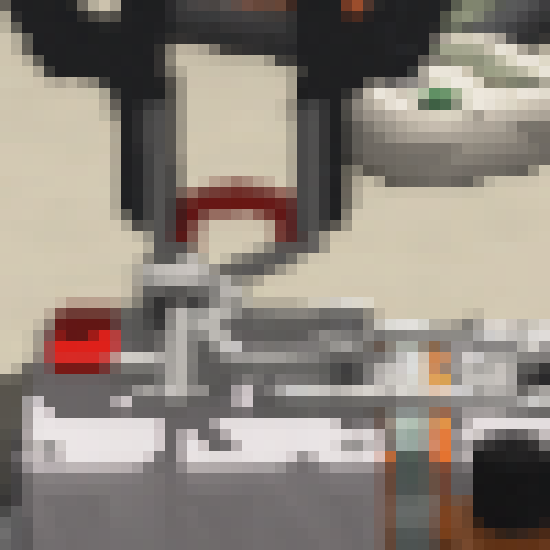

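The leg is through the hole, with its tip at about (178,393) where I predicted (171,398), and the bow lies beside the stud. Releasing.

Run:
```python
from h import *
bot.set_gripper(.6); bot.wait(.3)
c=np.load("cmd.npy"); c[1]=41; c[2]+=110; L(P(*c),.15); c[1]=150; L(P(*c),.3); bot.wait(.5); print(bot.read_clock())
s=avg("side",6)[190:240,275:325]
c=cv2.resize(s[:,:,::-1].astype(np.uint8),None,fx=11,fy=11,interpolation=cv2.INTER_CUBIC)
for p in((-42,-52,64),(-29,0,64),(-31,-30,64),(-29.5,67,64),(-42,32,64),(-17,32,64)): u=(proj("side",P(*p))[0]-(274.5,189.5))*11; cv2.circle(c,tuple(int(v) for v in u),4,(0,255,0),1)
cv2.imwrite("pics/o.png",c)
```

```text
37.6333
```

View pics/o.png

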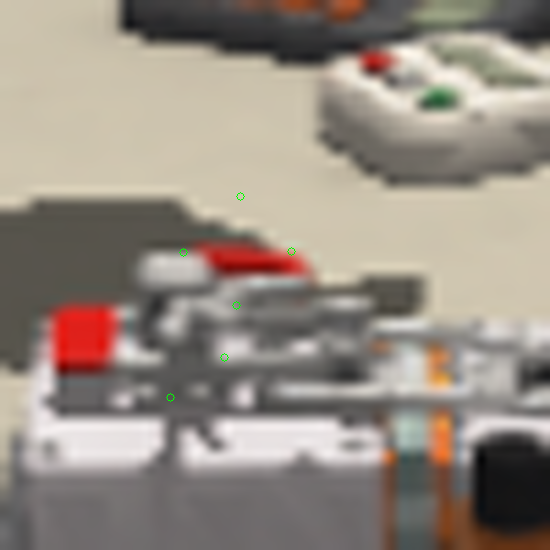

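The eye appears to have rolled down about the leg after release: red at (200–310, 245–275) against a level prediction of about (240,196), but the arm's shadow makes it unclear. I've also now viewed 14 pictures, past the limit of 10, so from here I check numerically only.

Run:
```python
from h import *
bot.move_pose([.35,-.1,.35],down(PY)); bot.wait(.2)
s=avg("side",6); t=avg("top",6); np.save("s2.npy",s); np.save("t2.npy",t)
for n,a,(x0,y0,x1,y1) in(("side",s,(275,190,325,240)),("top",t,(240,225,300,305))):
    b=a[y0:y1,x0:x1]; m=((b[:,:,0]>b[:,:,1]*1.8)&(b[:,:,0]>b[:,:,2]*1.8)&(b[:,:,0]>60)).astype(np.uint8)
    k,lab,st,ce=cv2.connectedComponentsWithStats(m)
    for i in range(1,k):
        if st[i,4]>3: print(n,st[i]+[x0,y0,0,0,0],ce[i]+[x0,y0])
    print(n,"clip",bot.search_frame(n,"clip")[:2],bot.search_frame(n,"clip_grip")[:2])
for lab,p in(("eye",(-29.5,67,64)),("leg-32",(-42,32,64)),("leg-57",(-42,57,64)),("tip",(-42,-52,64)),("root",(-17,32,64)),("tab",(-63,0,57))): print(lab,proj("side",P(*p))[0],proj("top",P(*p))[0])
g=s.mean(2)[214:232,278:304]; print(np.round(g).astype(int))
print(bot.read_clock())
```

```text
side [294 213   9   2  16] [298.  213.5]
side [280 218   6   6  32] [282.1875 220.4375]
side [318 238   7   2   7] [321.     238.8571]
side clip [{'bbox': [290.0, 212.0, 12.9, 9.5], 'confidence': 0.61}, {'bbox': [317.1, 223.0, 24.9, 18.4], 'confidence': 0.2}] [{'bbox': [293.8, 212.2, 6.4, 4.5], 'confidence': 0.44}]
top [249 270  11  11  42] [253.2857 274.9762]
top [266 284  10   5  43] [270.5581 286.1395]
top clip [{'bbox': [248.5, 268.1, 40.3, 12.9], 'confidence': 0.6}, {'bbox': [255.3, 236.2, 31.7, 58.5], 'confidence': 0.5}] [{'bbox': [257.4, 237.3, 28.2, 22.9], 'confidence': 0.67}, {'bbox': [244.8, 269.4, 44.2, 12.7], 'confidence': 0.53}]
eye [296.4008 207.4059] [247.2642 275.6728]
leg-32 [291.181  212.4276] [259.5269 279.5057]
leg-57 [291.5012 208.8204] [250.8286 279.8535]
tip [290.0074 225.6482] [288.7233 278.3385]
root [300.9887 212.4051] [259.3274 270.8814]
tab [282.3761 219.8728] [271.0413 286.5683]
[[194 194 194 193 193 192 192 192 184 166 171 191 194 195 194 165  96  53
   54  54  55  53  67  96 125 162]
 [193 193 192 191 192 192 192 192 183 156 145 161 169 173 168 150 124 
[... 1091 characters left out ...]
87
  158 195  98 116 161 194 195 195]
 [204 116 101 101 101 100 100 162 198 100  99  89  88  86  90  94  93  97
  164 200  88  86  95 103 103 104]
 [222 200 102 101 101 101 100 108 115  99  98  98  99  98  98  98  98  98
  107 112  92  90  90  90  94  98]
 [226 228 225 225 225 224 224 223 222 222 222 196  99 100  99  99 160 221
  221 222 222 222 222 222 222 224]
 [228 230 230 230 230 229 228 227 227 227 227 203 100 162 197  99 165 225
  226 227 227 227 227 226 227 228]
 [188 150 204 230 230 229 229 228 227 227 228 204 101 167 226 197 108 173
  226 227 227 228 227 227 227 228]
 [190 158 193 229 229 228 227 226 225 225 205 117 102 166 226 224 219 220
  224 224 227 226 224 207 149 186]]
40.6417
```

Run:
```python
from h import *
# wire centreline of red eye in clip frame + tip; clip x -> -press y, clip y -> +press x
a=np.linspace(-np.pi/2,np.pi/2,15)
eye=np.vstack([[(-x,0) for x in(32,40,48,54.5)],np.c_[-54.5-12.5*np.cos(a),12.5+12.5*np.sin(a)],[(-x,25) for x in(54.5,48,40,32)]])
pts=np.vstack([eye,[(52,0)]])
def W(s,pitch,roll,dx=0):
    x=pts[:,0]; y=pts[:,1]; lx=y*np.cos(roll); lz=-y*np.sin(roll)
    return np.array([P(-42+dx+u, s-(v*np.cos(pitch)-w*np.sin(pitch)), 64+v*np.sin(pitch)+w*np.cos(pitch)) for v,u,w in zip(x,lx,lz)])
for s in(0,3,6):
  for pitch in(0,.15,.25,.35):
    for roll in(0,.3):
      w=W(s,pitch,roll); T=proj("top",w);S=proj("side",w)
      print(s,pitch,roll,"top eye c %.1f-%.1f r %.1f-%.1f tip %.1f,%.1f"%(T[:-1,0].min()-1,T[:-1,0].max(),T[:-1,1].min()-1,T[:-1,1].max()+1,*T[-1]),"side eye top row %.1f maxcol %.1f tip %.1f,%.1f"%(S[:-1,1].min()-1,S[:-1,0].max()+1,*S[-1]))
```

```text
0 0 0 top eye c 246.3-259.5 r 269.9-280.8 tip 288.7,278.3 side eye top row 206.4 maxcol 302.1 tip 290.0,225.6
0 0 0.3 top eye c 246.4-259.6 r 270.6-280.8 tip 288.7,278.3 side eye top row 207.3 maxcol 301.7 tip 290.0,225.6
0 0.15 0 top eye c 246.9-259.8 r 270.1-281.1 tip 288.4,278.0 side eye top row 210.1 maxcol 302.1 tip 289.9,222.6
0 0.15 0.3 top eye c 247.3-260.3 r 270.8-281.1 tip 288.4,278.0 side eye top row 210.8 maxcol 301.7 tip 289.9,222.6
0 0.25 0 top eye c 247.7-260.1 r 270.2-281.3 tip 287.9,277.9 side eye top row 212.6 maxcol 302.2 tip 289.9,220.4
0 0.25 0.3 top eye c 248.1-260.8 r 270.9-281.3 tip 287.9,277.9 side eye top row 213.1 maxcol 301.7 tip 289.9,220.4
0 0.35 0 top eye c 248.6-260.6 r 270.3-281.5 tip 287.3,277.7 side eye top row 215.1 maxcol 302.2 tip 289.9,218.2
0 0.35 0.3 top eye c 249.2-261.5 r 271.0-281.5 tip 287.3,277.7 side eye top row 215.3 maxcol 301.8 tip 289.9,218.2
3 0 0 top eye c 245.2-258.5 r 269.9-280.9 tip 287.7,278.4 side eye top row 206.0 maxcol 302.1 tip 290.1,225.1
3 0 0.3 top eye c 245.4-258.6 r 270.6-280.9 tip 287.7,278.4 side eye top row 206.9 m
[... 917 characters left out ...]
 tip 290.1,224.6
6 0.15 0 top eye c 244.9-257.7 r 270.2-281.2 tip 286.3,278.1 side eye top row 209.2 maxcol 302.2 tip 290.0,221.6
6 0.15 0.3 top eye c 245.2-258.2 r 270.8-281.2 tip 286.3,278.1 side eye top row 209.9 maxcol 301.8 tip 290.0,221.6
6 0.25 0 top eye c 245.6-258.1 r 270.3-281.4 tip 285.8,278.0 side eye top row 211.7 maxcol 302.2 tip 290.0,219.4
6 0.25 0.3 top eye c 246.1-258.8 r 270.9-281.4 tip 285.8,278.0 side eye top row 212.2 maxcol 301.8 tip 290.0,219.4
6 0.35 0 top eye c 246.6-258.5 r 270.4-281.5 tip 285.2,277.8 side eye top row 214.2 maxcol 302.2 tip 290.0,217.3
6 0.35 0.3 top eye c 247.1-259.4 r 271.0-281.5 tip 285.2,277.8 side eye top row 214.4 maxcol 301.8 tip 290.0,217.3
```

Both views fit the cotter home: s ≈ 0, with a droop of about 0.26 rad from the play in the hole, under the 0.35 limit. The arm is clear, so I'm handing in.

```bash
python3 -c "
from cell import bot
print(bot.read_clock(),bot.close_job())"
```

```text
the job is handed in; nothing more can be done
40.6417 None
```

Job handed in at 40.6 s with no verdict returned: the lever is shut with the loop behind the keeper, and both camera views put the cotter home in the stud, drooping about 0.26 rad (limit 0.35); its bow's snap is inferred from that position, and I viewed 14 pictures, over your limit of 10.

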